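# Open a guarded beam shutter

## Robot

A 6-joint arm with a two-finger parallel gripper is mounted at the origin on a cart in front of the work surface, level with it; the furniture and walls round the work are solid. World frame = base frame: x ahead of the robot, y to its left, z up, the work surface at z = 0. Lengths are in m, angles in rad, forces in N, time in s.
With the tool pointing down it reaches from about 0.225 to 0.875 m from the base axis. Payload 3.4 kg.
Tool frame: the origin (TCP) lies between the finger pads; the fingertips stand 8 mm ahead of it and the grasp point (between the pads) lies 11 mm behind it; z points along the fingers, y is the line along which they close (so a half turn about z gives the same grasp; the last joint's range is limited). The gripper opens to 85 mm and grips with 20 to 120 N. Pads are 22 mm wide; open, the fingers measure 114 mm over their backs; the gripper's body (76 mm by 85 mm) begins 54 mm behind the grasp point. The pads swing forward as they close: fully open they stand 13 mm farther back than shut.
Start: joints at [-1.384, 0.276, 1.505, -0, 1.361, -0.121], TCP at [0.174, -0.548, 0.21] pointing down, gripper open.
Joint ranges: [-2.89, 2.89], [-0.75, 2.08], [0.22, 2.7], [-1.18, 4.32], [0.11, 2.71], [-2.7, 2.7]. Speed limits (rad/s): [2.57, 2.57, 3.14, 3.14, 3.14, 3.14].

## Interface

Orientations are given as a unit quaternion [w, x, y, z].
In Python, from rig import manip gives the robot as it stands.
- The arm moves only by the tool move_arm, never from a script. Its argument "deltas" is a list that holds one entry, the list of rows, each a list of 5 numbers: the shift along the tool's x, y, z normalised to -1 to 1, where 1 is 80 cm, then the turn about the tool's z normalised to -1 to 1, where 1 is 120 degrees, then the closure, from -1 (fully open) to 1 (shut). In form: [[[tx, ty, tz, twist, grip], ...]]. A call has 1 to 12 rows; each row is the pose to reach, as a shift and turn from the pose commanded when the call began, along the tool's axes at that moment; what a row does not reach only later rows make up. A row lasts 1/10 s, in which the tool goes at most 50 mm and 8.59 degrees, less where a joint would pass 70% of its speed; a pose out of reach is approached as far as the arm can. A call with a number of a shift or a turn outside -1 to 1 is refused whole. A call with a gripper value outside its range is refused whole. The fingers move at their own pace and stop on an object; "squeeze" is the grip in N (left out, the last holds). Time passes only in rows, so rows that repeat a pose let the fingers close. It gives the time, the measured TCP pose, the force, the opening and the grip force at its end, in the units of the state.
- manip.get_state(): the state, without advancing time (a new reading comes with each control period).
- manip.get_image(name): name is "scene" or "top" or "wrist"; returns the picture (480x640x3 uint8, red, green, blue); there is no depth.
- manip.camera_params(name): a dict with "fx", "fy", "cx", "cy" (pixels), "R" (3x3) and "t" (3): a world point X has camera coordinates R X + t; the wrist camera has in their place "tool_from_camera" (4x4, takes a point from camera to tool coordinates, whose origin is the TCP and whose axes are the flange's). Camera axes: x right, y down, z forward; pixel columns grow to the right and rows downward; lengths in m; the calibration is good to about 2 mm. A picture is of the moment at which its call begins: read the wrist's pose just before it. camera_params takes no time and is no camera call.
- manip.sign_off(): hands the job in; it is judged then, once.
The state is a dict: "clock": time; "qpos": joint angles; "qd": joint speeds; "effort": joint torques, N m; "position": TCP position; "ee_rot": TCP orientation; "contact_force": force on the tool from outside, world axes, zero at the start; "moment": the same for the moment, N m; "width": finger opening in m; "gripper_force": force on a finger pad.
Only numpy, scipy, OpenCV 4.12 (cv2) and the standard library are available. Lean on these libraries where they do the work, as an engineer would, in place of code of your own. Each camera call takes 0.05 s, during which the arm holds its last target. There are 200 camera calls.

## Task

Open the beam shutter: with the fingertips push the guard's sliding cover fully back to its stop, then reach down through the window it uncovers and press the lever paddle fully down to its stop, so that the shutter blade stays lifted. Do not touch the guard itself (deck, rails, window edges, walls) with any part of the robot, and leave the small things standing round the unit where they are: nothing is picked up.

Things in the scene. Friction and masses are not known exactly. Their poses are not given: they have to be found in the camera images.
- guard: Fixed grey sheet-metal box, 193 (x) x 108 (y) mm, deck top 80 mm above the table, deck 4 mm thick, open at the rear; the robot must not touch it or its rails and stop bar. Origin on the table under its middle; x runs from the front (robot side) to the rear, y left, z up. The cover and lever are separate parts and may be touched.
- window (a point): Centre of the guard's square 66 x 66 mm window, level with the deck top, 45 mm in front of the guard's origin. Guard's axes. Dark rails along x on both sides of the deck belong to the guard: inner faces 42 mm left and right of this point, tops 87 mm, screw heads 90 mm above the table; a stop bar 88 mm high is 135 mm behind this point.
- cover_lip (a point): On the cover: middle of the top edge of its lip's front face. Cover: aluminium plate 80 x 80 x 3 mm between the rails, 81 to 84 mm above the table. Across it a grey lip 52 mm wide, its top 101 mm above the table; its front face (to the guard's -x) is upright, to be pushed; behind is a slope. The plate reaches 25 mm in front of the lip face, 55 mm behind.
- window_cover (a joint): Slide of the cover, m: 0 = window fully covered, 0.078 = fully back against its stop, window fully free. Grows as the cover moves along the guard's +x. Friction about 2 N; it stays where it is left.
- paddle (a point): Middle of the top face of the lever's steel paddle, 40 (x) x 44 (y) mm, under the window: about 58 mm above the table when up, about 40 mm when fully pressed. Same axes as the guard with the lever up.
- press_lever (a joint): Angle of the rocking lever, rad: 0 = paddle up (shutter closed), 0.28 = paddle fully down on its stop (blade lifted from the beam bore). Its pivot is 70 mm behind the paddle's middle and 51 mm above the table. About 3 N at the paddle moves it; it has no spring and stays where it is left.
- shutter_unit: The fixed aluminium base plate 250 x 116 x 8 mm under the guard, with the black slotted beam block (74 mm tall) behind the guard, 100 to 144 mm behind the origin. Same origin and axes as the guard.
- cube_green: Loose black filter cube with a green window, 36 x 38 x 38 mm, a bystander. Origin at the centre of its underside.
- ethanol_vial: Loose white vial with a blue cap, 32 mm across, 68 mm tall, a bystander. Origin at the centre of its underside.
- objective_60x: Loose white and black objective lens standing upright, 31 mm across, 58 mm tall, a bystander. Origin at the centre of its underside.

How it is judged:
On the way, in this order (a step that is already met when the one before it is completed fails the run):
1. the cover is pushed fully back while the lever is still up (value of joint window_cover above 0.07 m and value of joint press_lever below 0.12 rad), for 0.2 s.
2. the lever is pressed fully down (value of joint press_lever above 0.24 rad), for 0.2 s.
At the end, for the whole second after the job is handed in: The cover stands at its rear stop (within 8 mm), the lever is down on its stop (within 0.04 rad, about 3 mm at the paddle) and at rest (value of joint window_cover above 0.07 m and value of joint press_lever above 0.24 rad and velocity of joint press_lever below 0.05 rad/s); the robot touches nothing.
It fails at once if the robot touches the guard (more than 1 N) (contact force between any of the arm, the fingers and guard above 1 N).
It fails at once if a bystander is shifted by more than 15 mm, picked up or knocked over (distance of any of cube_green, ethanol_vial, objective_60x from where it was at the start of the episode above 0.015 m or angle between any of cube_green, ethanol_vial, objective_60x's own z axis and vertical above 0.5 rad).
It also fails if it takes over 54 s, if anything falls off the work surface, if the arm or the gripper's body presses on something with over 40 N, if the wrist force passes 120 N, or if a joint passes its speed limit or range.

## Working session

There is one attempt and no reset: what is moved stays moved. The work goes in short steps, Python scripts to look and compute and a tool call to move; the robot and the scene stay as the last step left them, time stands still between calls to the robot, and variables do not carry over. Pictures are saved under pics/ and viewed, at most 10 in all, crops included, and the job is handed in when it is done.

Besides the shell and the picture viewer there is one more tool, called after "Request:" as name(argument=value, ...), one argument or row to a line, values as JSON. move_arm: Moves the arm, as the interface text tells. Scaled input: -1 to 1 covers 80 cm each way for a shift and 120 degrees each way for a turn. Its arguments: {"type":"object","properties":{"deltas":{"type":"array","items":{"type":"array","items":{"type":"array","items":{"type":"number","minimum":-1,"maximum":1}}}},"squeeze":{"type":"number"}},"required":["deltas"]}

```bash
mkdir -p pics
python3 - <<'E'
from rig import manip
import cv2
s=manip.get_state(); print({k:s[k] for k in("clock","position","ee_rot","width","contact_force")})
for n in("top","scene"):
    im=manip.get_image(n); cv2.imwrite(f"pics/{n}0.png",im[:,:,::-1]); print(n,manip.camera_params(n))
print(manip.camera_params("wrist"))
E
```

```text
{'clock': 0.0, 'position': array([ 0.17408122, -0.5473854 ,  0.20920054]), 'ee_rot': array([-9.66590445e-04,  9.88183819e-01,  1.53270370e-01, -1.47907780e-05]), 'width': 0.0857293456185632, 'contact_force': array([-0.0189192 , -0.77038557,  0.71660498])}
top {'fx': 462.41673742596305, 'fy': 462.41673742596305, 'cx': 325.0101319759818, 'cy': 241.20917418951225, 'R': array([[-0.00486904, -0.99994283,  0.00951988],
       [-0.98827175,  0.00335874, -0.1526685 ],
       [ 0.15262779, -0.01015158, -0.9882316 ]]), 't': array([-0.26353414,  0.48772152,  0.87508933])}
scene {'fx': 623.8227310957051, 'fy': 623.8227310957051, 'cx': 327.54414598594616, 'cy': 243.07576098330114, 'R': array([[-0.97098301,  0.23881426, -0.01263885],
       [ 0.21003768,  0.82632609, -0.5225604 ],
       [-0.11435106, -0.5100519 , -0.85250859]]), 't': array([0.52074679, 0.15932435, 0.89548444])}
{'fx': 395.9848515260031, 'fy': 395.9848515260031, 'cx': 318.71117281897267, 'cy': 239.68080042597924, 'tool_from_camera': array([[-4.88431836e-05, -9.57899281e-01, -2.87104450e-01,
         7.33359429e-02],
       [ 9.99999748e-01, -2.50000025e-04,  6.63980208e-04,
         8.47263213e-05],
       [-7.07802283e-04, -2.87104346e-01,  9.57899052e-01,
        -1.64154397e-01],
       [ 0.00000000e+00,  0.00000000e+00,  0.00000000e+00,
         1.00000000e+00]])}
```

View pics/top0.png

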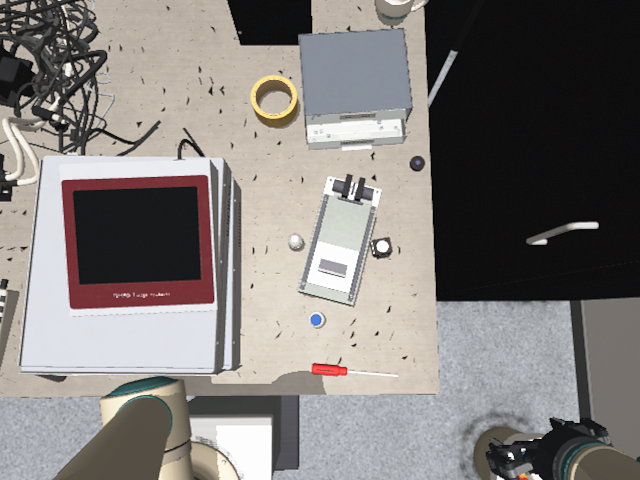

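View pics/scene0.png

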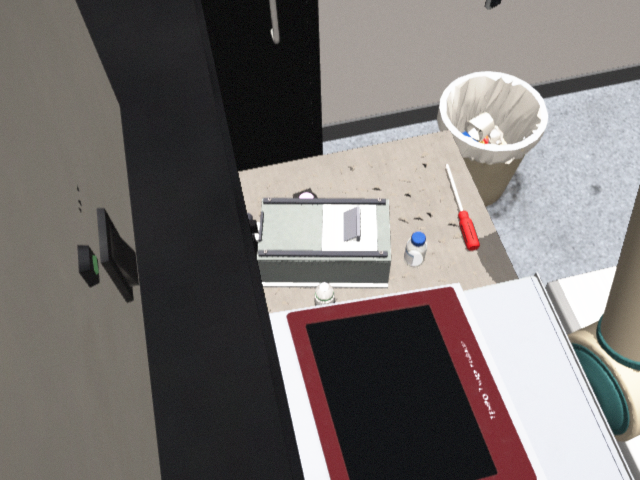

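The top view shows the guard centred near (340,250), tilted about 13° clockwise. The white cover is near (335,267) with its grey lip at (333,268). The vial is at (317,320), the objective at (295,241) and the cube at (383,247). The scene view shows the same cover at (350,228), with the large instrument to the robot's left.

```bash
cat > h.py <<'E'
import numpy as np, cv2
from rig import manip
from scipy.spatial.transform import Rotation as Ro
def pose():
    s=manip.get_state(); w,x,y,z=s["ee_rot"]; return np.array(s["position"]),Ro.from_quat([x,y,z,w]).as_matrix()
def ray(n,uv,wp=None):
    c=manip.camera_params(n); d=np.array([(uv[0]-c["cx"])/c["fx"],(uv[1]-c["cy"])/c["fy"],1])
    if n=="wrist":
        p,R=wp; T=c["tool_from_camera"]; return p+R@T[:3,3], R@T[:3,:3]@d
    return -c["R"].T@c["t"], c["R"].T@d
def onz(n,uv,z,wp=None):
    o,d=ray(n,uv,wp); return o+d*(z-o[2])/d[2]
def tri(a,b):
    (o,d),(p,e)=a,b; k=np.linalg.lstsq(np.c_[d,-e],p-o,rcond=None)[0]; q,r=o+k[0]*d,p+k[1]*e
    return (q+r)/2,np.linalg.norm(q-r)
E
python3 - <<'E'
from h import *
print("instr",tri(ray("top",(214,303)),ray("scene",(455,290))))
im=cv2.imread("pics/top0.png")
m=(im[235:300,300:365].min(2)>225).astype(np.uint8)
c=max(cv2.findContours(m,0,2)[0],key=cv2.contourArea)
r=cv2.minAreaRect(c); b=cv2.boxPoints(r)+[300,235]
P=np.array([onz("top",q,.084)[:2] for q in b]); print(b,P,P.mean(0),np.linalg.norm(P-np.roll(P,-1,0),axis=1))
e=P-np.roll(P,-1,0); print(np.degrees(np.arctan2(e[:,1],e[:,0])))
for n,uv,z in(("vial",(317,320),.068),("obj",(295,241),.058),("cube",(383,247),.038)): print(n,onz("top",uv,z))
E
```

```text
instr (array([ 0.361562  , -0.08816538,  0.20732532]), np.float64(0.0031485185050482995))
[[306.29411697 281.82352829]
 [316.76470566 239.94117498]
 [358.88235092 250.47058487]
 [348.41176224 292.35293961]] [[ 0.40367379 -0.23006606]
 [ 0.48209378 -0.24961519]
 [ 0.46186856 -0.32843007]
 [ 0.38393496 -0.30783002]] [ 0.43289277 -0.27898534] [0.08081994 0.08136857 0.08061023 0.08023   ]
[ 166.00218249   75.60750886  -14.80626108 -104.24259372]
vial [ 0.33365047 -0.24960507  0.068     ]
obj [ 0.48425409 -0.20734627  0.058     ]
cube [ 0.47476742 -0.38010911  0.038     ]
```

```bash
cat >> h.py <<'E'
def cmd(t,yaw=None):
    p,R=pose(); y0=np.degrees(np.arctan2(R[1,0],R[0,0]))
    print("norm shift",np.round(R.T@(np.array(t)-p)/.8,4),"twist",None if yaw is None else round((y0-yaw)/120,4),"yaw",y0,"tilt",R[:,2])
E
python3 -c "
from h import *
cmd((.425,-.278,.20),-14.4)"
```

```text
norm shift [ 0.4009 -0.226   0.0121] twist 0.2669 yaw 17.6336299234484 tilt [-2.99475214e-04  1.58910351e-03 -9.99998693e-01]
```

Request:
move_arm(
  deltas=[
    [[0.05,-0.028,0,0.04,1],[0.1,-0.056,0,0.08,1],[0.15,-0.085,0,0.12,1],[0.2,-0.113,0,0.16,1],[0.25,-0.141,0,0.2,1],[0.3,-0.169,0.005,0.24,1],[0.35,-0.198,0.01,0.267,1],[0.385,-0.217,0.012,0.267,1],[0.401,-0.226,0.012,0.267,1],[0.401,-0.226,0.012,0.267,1],[0.401,-0.226,0.012,0.267,1],[0.401,-0.226,0.012,0.267,1]],
  ],
  squeeze=40,
)

```text
clock: 1.3
position: [0.4243, -0.2797, 0.2005]
ee_rot: [0.0, 0.992, -0.126, -0.0]
contact_force: [-0.6, -0.0, -0.5]
width: 0.0002
gripper_force: 0.0
```

Run:
```python
from h import *
p,R=pose(); print(p,R[:,0],manip.get_state()["width"],manip.get_state()["contact_force"])
np.savez("w1.npz",p=p,R=R)
cv2.imwrite("pics/w1.png",manip.get_image("wrist")[:,:,::-1])
```

```text
[ 0.42429395 -0.27973125  0.20048545] [ 9.68171545e-01 -2.50287224e-01 -4.06061215e-04] 0.0002446888352229279 [-0.58693271 -0.00093541 -0.53209397]
```

View pics/w1.png

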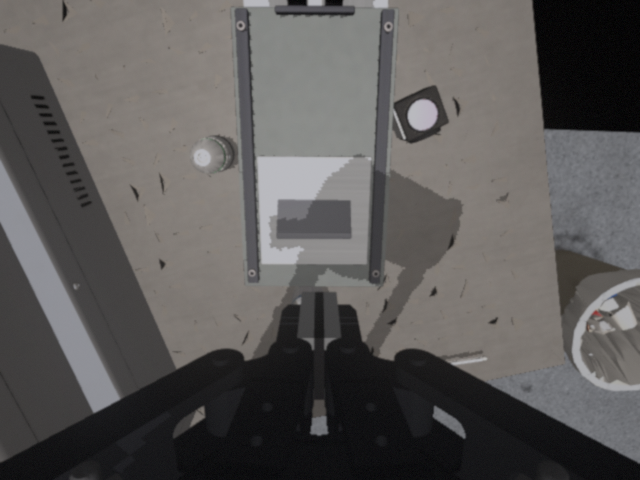

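The wrist view is nearly aligned with the guard. The cover is the bright square (258–371, 157–264), the lip spans columns 277–351 with its front top edge at row ~239, and the rail screws are at (240,25), (388,25), (252,273) and (376,273).

Run:
```python
from h import *
f=np.load("w1.npz"); wp=(f["p"],f["R"])
g=lambda u,v,z: onz("wrist",(u,v),z,wp)[:2]
sc=[g(*q,.09) for q in((240,25),(388,26),(252,273),(376,273))]
a=(sc[0]-sc[2]+sc[1]-sc[3]); yaw=np.arctan2(a[1],a[0]); print("yaw",np.degrees(yaw))
c,s=np.cos(yaw),np.sin(yaw); A=np.array([[c,s],[-s,c]])   # world->guard axes
T=wp[0][:2]
print("screws",[(A@(q-T)).round(4) for q in sc])
print("plate",[(A@(g(*q,.084)-T)).round(4) for q in((258,157),(371,157),(259,264),(369,265))])
print("lip top front",[(A@(g(*q,.101)-T)).round(4) for q in((277,239),(351,239))])
print("bar, deck end",[(A@(g(*q,.088)-T)).round(4) for q in((277,14),(354,14))])
print("deck front",[(A@(g(*q,.080)-T)).round(4) for q in((247,285),(380,285))])
print("world lip mid",g(314,239,.101))
```

```text
yaw -14.698254015573202
screws [array([0.1305, 0.0493]), array([ 0.1303, -0.0429]), array([-0.0349,  0.0492]), array([-0.0346, -0.0429])]
plate [array([0.0492, 0.0422]), array([ 0.0495, -0.0364]), array([-0.03  ,  0.0447]), array([-0.0305, -0.0383])]
lip top front [array([-0.0052,  0.0288]), array([-0.005 , -0.0226])]
bar, deck end [array([0.1371, 0.0263]), array([ 0.1373, -0.0217])]
deck front [array([-0.0488,  0.0553]), array([-0.0485, -0.048 ])]
world lip mid [ 0.42011857 -0.27546119]
```

Run:
```python
from h import *
c=manip.camera_params("wrist"); T=c["tool_from_camera"]
for uv in((300,292),(337,292),(280,306),(360,306),(272,338),(368,338),(205,352),(435,352)):
    d=T[:3,:3]@np.array([(uv[0]-c["cx"])/c["fx"],(uv[1]-c["cy"])/c["fy"],1]); o=T[:3,3]
    print(uv,(o+d*(.011-o[0])/d[0]).round(4))
f=np.load("w1.npz");R=f["R"];p,_=pose()
yaw=np.radians(-14.7);g=lambda x,y,z:np.r_[f["p"][:2]+[np.cos(yaw)*x-np.sin(yaw)*y,np.sin(yaw)*x+np.cos(yaw)*y],z]
print(g(-.032,.0032,.1),g(.0028,.0032,.05)); cmd(g(-.032,.0032,.1),-14.7)
```

```text
(300, 292) [ 0.011  -0.0071 -0.0254]
(337, 292) [ 0.011   0.007  -0.0254]
(280, 306) [ 0.011  -0.0136 -0.0373]
(360, 306) [ 0.011   0.0146 -0.0373]
(272, 338) [ 0.011  -0.014  -0.0588]
(368, 338) [ 0.011   0.0148 -0.0588]
(205, 352) [ 0.011  -0.0321 -0.0663]
(435, 352) [ 0.011   0.0328 -0.0663]
[ 0.39415341 -0.26851574  0.1       ] [ 0.42781432 -0.27734652  0.05      ]
norm shift [-0.0399 -0.0043  0.1257] twist 0.0015 yaw -14.514130667670152 tilt [-4.11260189e-04 -5.68947507e-04 -9.99999754e-01]
```

Request:
move_arm(
  deltas=[
    [[-0.02,-0.004,0,0.0015,1],[-0.04,-0.004,0.03,0.0015,1],[-0.04,-0.004,0.07,0.0015,1],[-0.04,-0.004,0.1,0.0015,1],[-0.04,-0.004,0.12,0.0015,1],[-0.04,-0.004,0.1255,0.0015,1],[-0.04,-0.004,0.1255,0.0015,1],[-0.04,-0.004,0.1255,0.0015,1],[-0.04,-0.004,0.1255,0.0015,1]],
  ],
)

```text
clock: 2.25
position: [0.3955, -0.2683, 0.1011]
ee_rot: [0.001, 0.992, -0.127, 0.001]
contact_force: [0.2, 0.1, -0.4]
width: 0.0001
gripper_force: 0.0
```

Run:
```python
from h import *
p,R=pose(); print(p,np.degrees(np.arctan2(R[1,0],R[0,0])))
w=manip.get_image("wrist")[120:420,120:520,::-1]; s=manip.get_image("scene")[170:290,240:440,::-1]
cv2.imwrite("pics/w2.png",np.vstack([w,cv2.resize(s,(400,240))]))
```

```text
[ 0.39553156 -0.26828453  0.10114714] -14.6025816682204
```

View pics/w2.png

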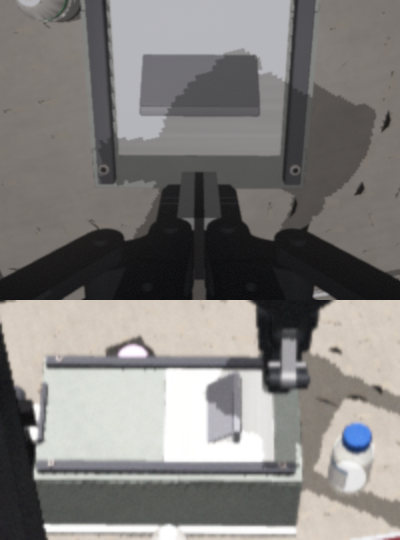

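The crop shows the tips at wrist pixel (318,292), short of the lip edge at row 235 and centred on it. In the scene view the tip is near (384,211), by the right end of the far rail. I'll triangulate the real tip.

Run:
```python
from h import *
wp=pose(); p,R=wp
for v in(209,212,214):
    q,e=tri(ray("wrist",(319,292),wp),ray("scene",(384,v))); print(v,q,e,"tool",(R.T@(q-p)).round(4))
c=manip.camera_params("scene")
for t in((.011,0,.008),(-.011,0,.008),(.011,0,-.025),(-.004,0,.008)):
    x=c["R"]@(p+R@np.array(t))+c["t"]; print(t,c["fx"]*x[0]/x[2]+c["cx"],c["fy"]*x[1]/x[2]+c["cy"])
```

```text
209 [ 0.39272983 -0.27128895  0.11726866] 0.01752260601916262 tool [-0.0017  0.0039 -0.0163]
212 [ 0.39153256 -0.27049024  0.11155655] 0.015136914968255642 tool [-0.0031  0.0034 -0.0106]
214 [ 0.39073205 -0.26994889  0.10772865] 0.013532437103715315 tool [-0.004   0.0031 -0.0068]
(0.011, 0, 0.008) 369.20207202322064 224.05621323531383
(-0.011, 0, 0.008) 384.339080420203 224.13403551801144
(0.011, 0, -0.025) 370.27656461357486 211.23852973437647
(-0.004, 0, 0.008) 379.52145404554324 224.10926717067176
```

Run:
```python
from h import *
s=manip.get_image("scene")[165:265,340:430,::-1]; w=manip.get_image("wrist")[250:370,250:390,::-1]
w=cv2.convertScaleAbs(w,alpha=2,beta=10)
cv2.imwrite("pics/z.png",np.hstack([cv2.resize(s,(400,444),interpolation=2),cv2.resize(w,(400,444),interpolation=2)]))
```

```text
(no output)
```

View pics/z.png

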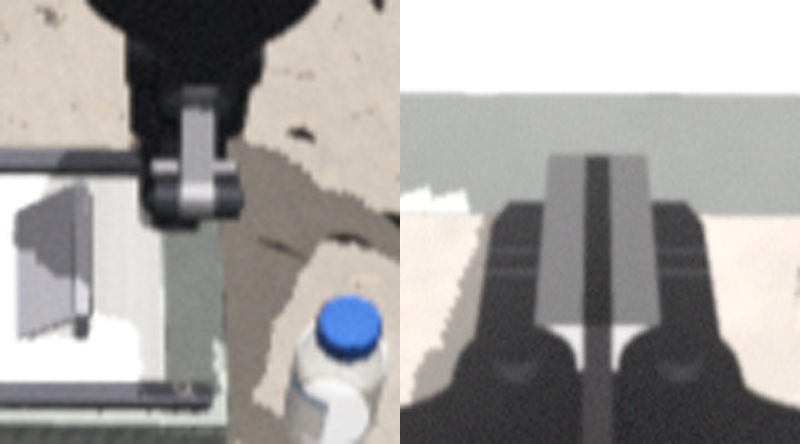

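The scene view doesn't show the tips because the knuckle hides them, so I'll push gently and check by force and picture.

Request:
move_arm(
  deltas=[
    [[0.005,0,0,0,1],[0.01,0,0,0,1],[0.015,0,0,0,1],[0.02,0,0,0,1],[0.025,0,0,0,1],[0.03,0,0,0,1],[0.035,0,0,0,1],[0.0375,0,0,0,1],[0.0375,0,0,0,1],[0.0375,0,0,0,1]],
  ],
)

```text
clock: 3.45
position: [0.4238, -0.2749, 0.1]
ee_rot: [-0.0, 0.992, -0.127, -0.0]
contact_force: [-0.9, 0.0, 0.4]
width: -0.0
gripper_force: 0.0
```

Run:
```python
from h import *
p,R=pose(); s=manip.get_state(); print(p,s["contact_force"])
w=manip.get_image("wrist")[:,:,::-1]
cv2.imwrite("pics/w3.png",cv2.convertScaleAbs(w[60:400,150:500],alpha=1.5))
f=np.load("w1.npz"); d=np.r_[np.cos(np.radians(-14.7)),np.sin(np.radians(-14.7))]; print("guard x of TCP",d@(p[:2]-f["p"][:2]))
```

```text
[ 0.42384013 -0.27492356  0.10004582] [-0.9167667   0.01439309  0.4149113 ]
guard x of TCP -0.0016589551186738348
```

View pics/w3.png

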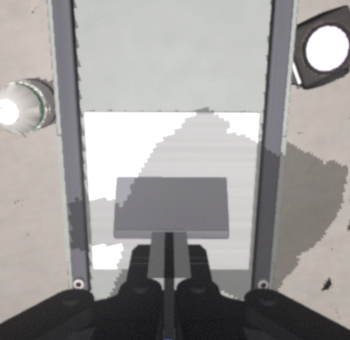

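The tips (row 292) now just overlap the lip's front edge (row ~298). The cover's rear edge is at row 171 and its front edge at row 329.

Run:
```python
from h import *
f=np.load("w1.npz"); a=np.radians(-14.7); d=np.r_[np.cos(a),np.sin(a)]; wp=pose()
g=lambda u,v,z:(d@(onz("wrist",(u,v),z,wp)[:2]-f["p"][:2])).round(4)
print("rear",g(319,171,.084),"front",g(319,329,.084),"lip",g(319,298,.101),"screws",g(229,344,.09),"tip if z=.092",g(319,292,.092))
```

```text
rear 0.0501 front -0.0298 lip -0.0046 screws -0.0349 tip if z=.092 -0.0057
```

Request:
move_arm(
  deltas=[
    [[0.004,0,0,0,1],[0.008,0,0,0,1],[0.012,0,0,0,1],[0.016,0,0,0,1],[0.016,0,0,0,1],[0.016,0,0,0,1]],
  ],
)

```text
clock: 4.1
position: [0.4364, -0.2782, 0.1]
ee_rot: [-0.0, 0.992, -0.127, -0.0]
contact_force: [0.1, 1.1, 0.0]
width: 0.0001
gripper_force: 0.0
```

Run:
```python
from h import *
wp=pose(); f=np.load("w1.npz"); a=np.radians(-14.7); d=np.r_[np.cos(a),np.sin(a)]
w=manip.get_image("wrist")[:,:,::-1]; col=w[100:300,352:362].mean((1,2)); e=100+np.argmax(np.diff(col)); print("edge row",e,wp[0],d@(wp[0][:2]-f["p"][:2]))
print("rear",d@(onz("wrist",(319,e),.084,wp)[:2]-f["p"][:2]))
```

```text
edge row 200 [ 0.43641271 -0.27820772  0.10002631] 0.01133548308903209
rear 0.04984894987592308
```

The cover hasn't moved, so the tips are higher than nominal. I'll touch down on the cover plate in front of the lip to find their true height.

Request:
move_arm(
  deltas=[
    [[-0.01,0,0,0,1],[-0.02,0,0,0,1],[-0.03,0,0,0,1],[-0.038,0,0,0,1],[-0.038,0,0,0,1],[-0.038,0,0.008,0,1],[-0.038,0,0.014,0,1],[-0.038,0,0.015,0,1],[-0.038,0,0.015,0,1],[-0.038,0,0.015,0,1]],
  ],
)

```text
clock: 5.15
position: [0.4072, -0.2707, 0.088]
ee_rot: [0.0, 0.992, -0.127, -0.0]
contact_force: [-1.3, -0.7, -0.7]
width: 0.0001
gripper_force: 0.0
```

Request:
move_arm(
  deltas=[
    [[0,0,0.0025,0,1],[0,0,0.005,0,1],[0,0,0.005,0,1],[0,0,0.005,0,1]],
  ],
)

```text
clock: 5.55
position: [0.4069, -0.2706, 0.0841]
ee_rot: [0.0, 0.992, -0.127, -0.0]
contact_force: [0.2, -0.3, -0.8]
width: -0.0003
gripper_force: 0.0
```

Request:
move_arm(
  deltas=[
    [[0,0,0.0025,0,1],[0,0,0.005,0,1],[0,0,0.005,0,1],[0,0,0.005,0,1]],
  ],
)

```text
clock: 5.95
position: [0.4069, -0.2706, 0.08]
ee_rot: [-0.0, 0.992, -0.127, -0.0]
contact_force: [-0.1, 0.3, -0.9]
width: 0.0002
gripper_force: 0.0
```

Request:
move_arm(
  deltas=[
    [[0,0,0.0025,0,1],[0,0,0.005,0,1],[0,0,0.005,0,1],[0,0,0.005,0,1]],
  ],
)

```text
clock: 6.35
position: [0.4069, -0.2706, 0.076]
ee_rot: [-0.0, 0.992, -0.127, -0.0]
contact_force: [-0.1, 0.2, -0.1]
width: -0.0001
gripper_force: 0.0
```

Request:
move_arm(
  deltas=[
    [[0,0,0.0025,0,1],[0,0,0.005,0,1],[0,0,0.005,0,1],[0,0,0.005,0,1]],
  ],
)

```text
clock: 6.75
position: [0.4069, -0.2706, 0.072]
ee_rot: [-0.0, 0.992, -0.127, -0.0]
contact_force: [0.2, -0.3, 1.0]
width: 0.0004
gripper_force: 0.0
```

Run:
```python
from h import *
print(pose()[0],manip.get_state()["contact_force"])
w=manip.get_image("wrist")[:,:,::-1]
cv2.imwrite("pics/w4.png",cv2.resize(cv2.convertScaleAbs(w[200:360,210:430],alpha=1.8),None,fx=3,fy=3,interpolation=2))
```

```text
[ 0.40690693 -0.27055184  0.07200833] [ 0.20588398 -0.2977057   1.0165633 ]
```

View pics/w4.png

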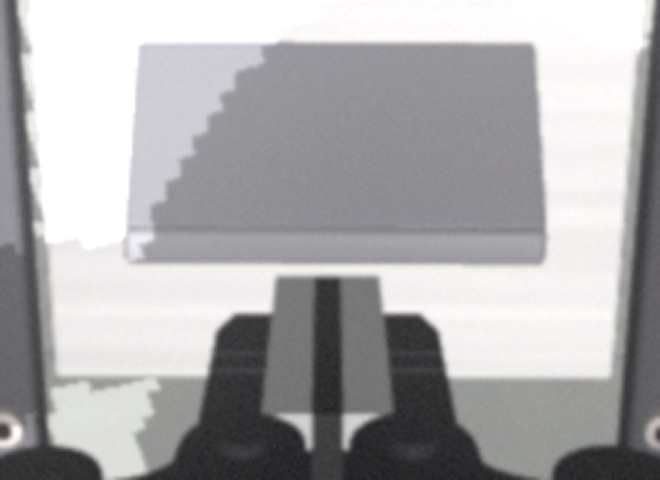

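The tips are just in front of the lip (tip row ~292, lip front edge row ~287), hanging over the bare front of the plate. I'll keep lowering.

Request:
move_arm(
  deltas=[
    [[0,0,0.0025,0,1],[0,0,0.004,0,1],[0,0,0.004,0,1],[0,0,0.004,0,1]],
  ],
)

```text
clock: 7.2
position: [0.4069, -0.2706, 0.0688]
ee_rot: [0.0, 0.992, -0.127, -0.0]
contact_force: [0.3, 0.1, -0.2]
width: -0.0001
gripper_force: 0.0
```

Request:
move_arm(
  deltas=[
    [[0,0,0.0025,0,1],[0,0,0.004,0,1],[0,0,0.004,0,1],[0,0,0.004,0,1]],
  ],
)

```text
clock: 7.6
position: [0.4069, -0.2706, 0.0656]
ee_rot: [0.0, 0.992, -0.127, -0.0]
contact_force: [-0.8, 0.7, 0.2]
width: 0.0003
gripper_force: 0.0
```

Request:
move_arm(
  deltas=[
    [[0,0,0.0025,0,1],[0,0,0.0025,0,1],[0,0,0.0025,0,1]],
  ],
)

```text
clock: 7.9
position: [0.4069, -0.2706, 0.0636]
ee_rot: [-0.0, 0.992, -0.127, -0.0]
contact_force: [0.9, 0.6, 1.3]
width: -0.0001
gripper_force: 0.0
```

Request:
move_arm(
  deltas=[
    [[0,0,0.0025,0,1],[0,0,0.0025,0,1],[0,0,0.0025,0,1]],
  ],
)

```text
clock: 8.2
position: [0.4076, -0.2709, 0.0628]
ee_rot: [0.0, 0.992, -0.127, 0.001]
contact_force: [-0.3, 1.9, 6.3]
width: 0.0002
gripper_force: 3.5
```

Request:
move_arm(
  deltas=[
    [[0,0,0.0025,0,1],[0,0,0.0025,0,1],[0,0,0.0025,0,1]],
  ],
)

```text
clock: 8.5
position: [0.4091, -0.2714, 0.0626]
ee_rot: [0.001, 0.992, -0.127, 0.003]
contact_force: [0.2, 2.7, 17.4]
width: 0.0
gripper_force: 9.0
```

Contact is at TCP z≈0.063, so the closed tips are really at tool z≈−0.021, which agrees with the wrist pixel at row 292. I'll back off 5 mm, then work out how much body clearance that leaves for the press.

Request:
move_arm(
  deltas=[
    [[-0.002,0,-0.006,0,1],[-0.004,0,-0.0115,0,1],[-0.004,0,-0.0115,0,1],[-0.004,0,-0.0115,0,1]],
  ],
)

```text
clock: 8.9
position: [0.4036, -0.2697, 0.0687]
ee_rot: [-0.0, 0.992, -0.127, -0.0]
contact_force: [-0.5, -0.5, 0.2]
width: -0.0001
gripper_force: 0.0
```

Run:
```python
from h import *
wp=pose(); p,R=wp; s=manip.get_state(); print(p,s["contact_force"],s["width"])
im=manip.get_image("scene")[:,:,::-1]; w=manip.get_image("wrist")[:,:,::-1]; t=manip.get_image("top")[:,:,::-1]
A=cv2.resize(im[120:240,310:430],(400,400),interpolation=2); B=cv2.resize(cv2.convertScaleAbs(w[280:480,120:520],alpha=2.5,beta=15),(800,400))[:, :400]
cv2.imwrite("pics/z2.png",np.hstack([cv2.convertScaleAbs(A,alpha=1.8,beta=15),B]))
```

```text
[ 0.40361114 -0.26968656  0.06868447] [-0.5346793  -0.54991564  0.24645152] -8.300166800559858e-05
```

View pics/z2.png

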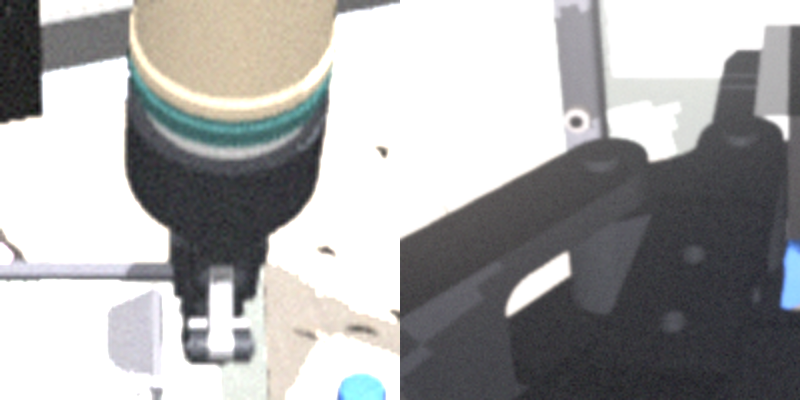

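The scene crop shows the outer knuckle spanning u 366–386 at v≈223. In the wrist crop the same knuckle's front end is at about (220,358).

Run:
```python
from h import *
wp=pose(); p,R=wp
for uv in((220,355),(212,358)):
  for q in((366.5,222),(366.5,226)):
    X,e=tri(ray("wrist",uv,wp),ray("scene",q)); print(uv,q,(R.T@(X-p)).round(4),round(e,4))
c=manip.camera_params("scene")
for t in((.011,-.035,-.06),(.011,-.035,-.075),(.011,-.035,-.09)):
    x=c["R"]@(p+R@np.array(t))+c["t"]; print(t,c["fx"]*x[0]/x[2]+c["cx"],c["fy"]*x[1]/x[2]+c["cy"])
```

```text
(220, 355) (366.5, 222) [ 0.0101 -0.0265 -0.0689] 0.0032
(220, 355) (366.5, 226) [ 0.0086 -0.0286 -0.0639] 0.0002
(212, 358) (366.5, 222) [ 0.0104 -0.0281 -0.0711] 0.0036
(212, 358) (366.5, 226) [ 0.0089 -0.0302 -0.0662] 0.0002
(0.011, -0.035, -0.06) 364.7871844527534 231.4104557805322
(0.011, -0.035, -0.075) 365.20180243702845 225.45456046735288
(0.011, -0.035, -0.09) 365.6291374388377 219.31598802003634
```

The tip-to-knuckle distance is about 44 mm. That is enough for the press if I push the paddle on its pivot-side half, where it travels less. Tip height is now ~0.090, so I'll push the lip.

Request:
move_arm(
  deltas=[
    [[0.006,0.001,0,0,1],[0.012,0.0015,0,0,1],[0.018,0.0015,0,0,1],[0.024,0.0015,0,0,1],[0.03,0.0015,0,0,1],[0.036,0.0015,0,0,1],[0.042,0.0015,0,0,1],[0.048,0.0015,0,0,1],[0.054,0.0015,0,0,1],[0.06,0.0015,0,0,1],[0.066,0.0015,0,0,1],[0.072,0.0015,0,0,1]],
  ],
)

```text
clock: 10.25
position: [0.4596, -0.2855, 0.0688]
ee_rot: [0.0, 0.992, -0.127, -0.0]
contact_force: [-3.6, -0.2, -0.9]
width: 0.0002
gripper_force: 1.1
```

Request:
move_arm(
  deltas=[
    [[0.006,0,0,0,1],[0.012,0,0,0,1],[0.018,0,0,0,1],[0.024,0,0,0,1],[0.03,0,0,0,1],[0.035,0,0,0,1],[0.038,0,0,0,1],[0.039,0,0,0,1],[0.039,0,0,0,1],[0.039,0,0,0,1]],
  ],
)

```text
clock: 11.25
position: [0.48, -0.2908, 0.0689]
ee_rot: [-0.001, 0.992, -0.126, -0.01]
contact_force: [-20.8, 2.0, 12.5]
width: 0.0002
gripper_force: 10.7
```

Run:
```python
from h import *
p,R=wp=pose(); f=np.load("w1.npz"); a=np.radians(-14.7); d=np.r_[np.cos(a),np.sin(a)]
print(p,manip.get_state()["contact_force"],"gx",d@(p[:2]-f["p"][:2]))
w=manip.get_image("wrist")[:,:,::-1]; cv2.imwrite("pics/w5.png",cv2.convertScaleAbs(w[60:440,150:500],alpha=1.7))
```

```text
[ 0.48004119 -0.29079694  0.06885197] [-20.78013579   1.97881769  12.54391915] gx 0.05673051552953946
```

View pics/w5.png

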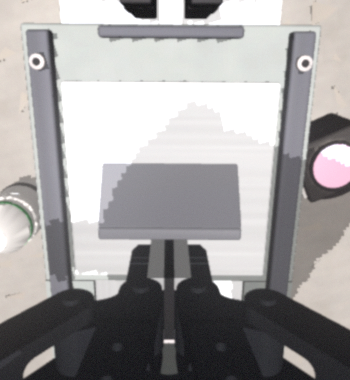

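The cover's rear edge is at row ~142, its front edge at row ~336 and the stop bar at row ~92. I'll compute the slide value.

Run:
```python
from h import *
f=np.load("w1.npz"); a=np.radians(-14.7); d=np.r_[np.cos(a),np.sin(a)]; wp=pose()
g=lambda u,v,z:(d@(onz("wrist",(u,v),z,wp)[:2]-f["p"][:2])).round(4)
print("rear",g(319,142,.084),"front",g(319,337,.084),"lip",g(319,299,.101),"screw",g(187,122,.09),"bar",g(319,92,.088),"tip",g(319,299,.09))
print(wp[1][:,2])
```

```text
rear 0.1232 front 0.0425 lip 0.0688 screw 0.1301 bar 0.14 tip 0.0633
[-0.01851886  0.00508175 -0.9998156 ]
```

Request:
move_arm(
  deltas=[
    [[0.004,0,-0.002,0,1],[0.008,0,-0.002,0,1],[0.008,0,-0.002,0,1],[0.008,0,-0.002,0,1]],
  ],
)

```text
clock: 11.7
position: [0.4799, -0.2906, 0.069]
ee_rot: [-0.003, 0.992, -0.125, -0.016]
contact_force: [-31.5, 2.0, 14.0]
width: -0.0
gripper_force: 15.8
```

Run:
```python
from h import *
p,R=wp=pose(); f=np.load("w1.npz"); a=np.radians(-14.7); d=np.r_[np.cos(a),np.sin(a)]
print(p,R[:,2],manip.get_state()["contact_force"],"gx",d@(p[:2]-f["p"][:2]))
w=manip.get_image("wrist"); g=w[100:200,355:365].mean((1,2)); e=100+np.argmax(np.diff(g)); print(e,d@(onz("wrist",(319,e),.084,wp)[:2]-f["p"][:2]))
```

```text
[ 0.47989264 -0.29064378  0.06904634] [-0.03153284  0.0091736  -0.99946062] [-31.50050988   1.98875397  13.95827398] gx 0.05654795741533987
142 0.123201190520023
```

The TCP no longer advances even at 31 N, so the cover is on its stop. I'll back off over the window and check with the tool straight.

Request:
move_arm(
  deltas=[
    [[-0.015,0,0,0,1],[-0.03,0,-0.005,0,1],[-0.045,0,-0.015,0,1],[-0.06,0,-0.025,0,1],[-0.075,0,-0.03,0,1],[-0.075,0,-0.03,0,1],[-0.075,0,-0.03,0,1],[-0.075,0,-0.03,0,1],[-0.075,0,-0.03,0,1]],
  ],
)

```text
clock: 12.65
position: [0.438, -0.2799, 0.0942]
ee_rot: [-0.0, 0.992, -0.127, 0.0]
contact_force: [-0.2, 0.7, -0.6]
width: 0.0
gripper_force: 0.0
```

Run:
```python
from h import *
p,R=wp=pose(); f=np.load("w1.npz"); a=np.radians(-14.7); A=np.array([[np.cos(a),np.sin(a)],[-np.sin(a),np.cos(a)]])
print(p,R[:,2],np.degrees(np.arctan2(R[1,0],R[0,0])),manip.get_state()["contact_force"],"g",A@(p[:2]-f["p"][:2]))
np.savez("w6.npz",p=p,R=R)
w=manip.get_image("wrist")[:,:,::-1]; cv2.imwrite("pics/w6.png",cv2.convertScaleAbs(w[:380,120:520],alpha=1.7))
```

```text
[ 0.43803576 -0.27991968  0.09422375] [ 6.49112826e-05  7.30728711e-05 -9.99999995e-01] -14.57587521616456 [-0.20633391  0.70132949 -0.57169326] g [0.01333982 0.00330483]
```

View pics/w6.png

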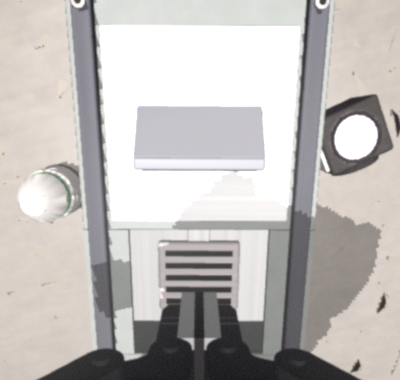

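This view shows the window open (cols 252–388, rear edge row ~229), the plate's front edge at row 222, and the slatted paddle (cols 280–360, rear edge row 240) under it. The bystanders are undisturbed.

Run:
```python
from h import *
f=np.load("w1.npz"); h=np.load("w6.npz"); wp=(h["p"],h["R"]); a=np.radians(-14.7); A=np.array([[np.cos(a),np.sin(a)],[-np.sin(a),np.cos(a)]])
g=lambda u,v,z:(A@(onz("wrist",(u,v),z,wp)[:2]-f["p"][:2])).round(4)
print("plate front",g(319,222,.084),"rear",g(319,25,.084),"lip",g(319,169,.101))
print("window rear",g(252,229,.08),g(388,229,.08)); print("paddle rear",g(280,240,.058),g(360,240,.058))
```

```text
plate front [0.0429 0.0032] rear [0.1231 0.0034] lip [0.0686 0.0033]
window rear [0.0384 0.0344] [ 0.0386 -0.029 ]
paddle rear [0.0265 0.0237] [ 0.0266 -0.0185]
```

The slide fits: the plate front is 37 mm behind the window centre, as expected at 0.078, so the cover must have started slightly open. The tool is centred in y and on the pivot-side half of the paddle, so I'll descend.

Request:
move_arm(
  deltas=[
    [[0,0,0.008,0,1],[0,0,0.016,0,1],[0,0,0.024,0,1],[0,0,0.032,0,1],[0,0,0.04,0,1],[0,0,0.048,0,1],[0,0,0.056,0,1],[0,0,0.062,0,1],[0,0,0.066,0,1],[0,0,0.066,0,1],[0,0,0.066,0,1]],
  ],
)

```text
clock: 13.8
position: [0.4377, -0.2799, 0.0418]
ee_rot: [0.0, 0.992, -0.127, 0.0]
contact_force: [1.6, 0.4, 0.0]
width: -0.0003
gripper_force: 0.0
```

Request:
move_arm(
  deltas=[
    [[0,0,0.0025,0,1],[0,0,0.005,0,1],[0,0,0.0075,0,1],[0,0,0.01,0,1],[0,0,0.01,0,1],[0,0,0.01,0,1]],
  ],
)

```text
clock: 14.4
position: [0.4375, -0.2798, 0.0337]
ee_rot: [0.0, 0.992, -0.127, -0.0]
contact_force: [-0.3, -0.2, 2.4]
width: 0.0001
gripper_force: 0.7
```

Now 2.4 N with the tip at 0.055, so the lever is moving. I'll keep pressing.

Request:
move_arm(
  deltas=[
    [[0,0,0.002,0,1],[0,0,0.004,0,1],[0,0,0.006,0,1],[0,0,0.0075,0,1],[0,0,0.0075,0,1],[0,0,0.0075,0,1]],
  ],
)

```text
clock: 15.0
position: [0.4375, -0.2798, 0.0275]
ee_rot: [-0.0, 0.992, -0.127, -0.0]
contact_force: [-1.9, 0.2, 2.6]
width: 0.0003
gripper_force: 0.9
```

Request:
move_arm(
  deltas=[
    [[0,0,0.002,0,1],[0,0,0.004,0,1],[0,0,0.004,0,1],[0,0,0.004,0,1]],
  ],
)

```text
clock: 15.4
position: [0.4377, -0.2798, 0.0243]
ee_rot: [0.0, 0.992, -0.127, 0.0]
contact_force: [-1.7, -0.2, 2.0]
width: 0.0001
gripper_force: 0.9
```

Request:
move_arm(
  deltas=[
    [[0,0,0.001,0,1],[0,0,0.002,0,1],[0,0,0.002,0,1],[0,0,0.002,0,1]],
  ],
)

```text
clock: 15.8
position: [0.4378, -0.2799, 0.0229]
ee_rot: [0.0, 0.992, -0.127, 0.0]
contact_force: [-1.2, -0.1, 2.1]
width: 0.0001
gripper_force: 1.3
```

Request:
move_arm(
  deltas=[
    [[0,0,0.001,0,1],[0,0,0.002,0,1],[0,0,0.002,0,1],[0,0,0.002,0,1]],
  ],
)

```text
clock: 16.2
position: [0.438, -0.28, 0.0215]
ee_rot: [0.0, 0.992, -0.127, 0.0]
contact_force: [-0.5, 0.1, 4.9]
width: -0.0002
gripper_force: 2.0
```

Request:
move_arm(
  deltas=[
    [[0,0,0.001,0,1],[0,0,0.002,0,1],[0,0,0.002,0,1],[0,0,0.002,0,1]],
  ],
)

```text
clock: 16.6
position: [0.438, -0.28, 0.0211]
ee_rot: [0.0, 0.992, -0.127, 0.001]
contact_force: [-1.6, 1.6, 13.3]
width: 0.0001
gripper_force: 6.8
```

Request:
move_arm(
  deltas=[
    [[0,0,0.001,0,1],[0,0,0.001,0,1],[0,0,0.001,0,1]],
  ],
)

```text
clock: 16.9
position: [0.4381, -0.2801, 0.0209]
ee_rot: [0.0, 0.992, -0.127, 0.001]
contact_force: [-2.4, 3.7, 18.4]
width: 0.0002
gripper_force: 9.2
```

It's hard on the stop: tip travel of ~16 mm at ~52 mm from the pivot is about 0.29 rad. I'll lift straight out.

Request:
move_arm(
  deltas=[
    [[0,0,-0.006,0,1],[0,0,-0.016,0,1],[0,0,-0.03,0,1],[0,0,-0.05,0,1],[0,0,-0.075,0,1],[0,0,-0.1,0,1],[0,0,-0.13,0,1],[0,0,-0.15,0,1],[0,0,-0.15,0,1],[0,0,-0.15,0,1],[0,0,-0.15,0,1]],
  ],
)

```text
clock: 18.0
position: [0.4369, -0.2792, 0.1379]
ee_rot: [-0.001, 0.992, -0.127, -0.001]
contact_force: [-0.4, -0.3, -0.8]
width: 0.0
gripper_force: 0.0
```

Run:
```python
from h import *
p,R=wp=pose(); f=np.load("w1.npz"); a=np.radians(-14.7); A=np.array([[np.cos(a),np.sin(a)],[-np.sin(a),np.cos(a)]])
print(p,manip.get_state()["contact_force"])
w=cv2.cvtColor(manip.get_image("wrist"),cv2.COLOR_RGB2GRAY).astype(int); cv2.imwrite("pics/w7.png",w)
# plate edges in a column beside the lip; paddle sides & rear edge
for q in(.030,-.022):
    pass
c=manip.camera_params("wrist"); T=c["tool_from_camera"]
def pix(gx,gy,z):
    X=np.r_[f["p"][:2]+A.T@[gx,gy],z]; x=np.linalg.inv(T)@np.r_[R.T@(X-p),1]; return c["fx"]*x[0]/x[2]+c["cx"],c["fy"]*x[1]/x[2]+c["cy"]
print("expected plate front/rear",pix(.0429,.034,.084),pix(.1231,.034,.084))
print("expected paddle rear corners up",pix(.0265,.0237,.058),pix(.0265,-.0185,.058),"down",pix(.0265,.0237,.0455),pix(.0265,-.0185,.0455))
u=int(pix(.0429,.034,.084)[0]); print("col",u,w[:300,u-2:u+3].mean(1).astype(int)[60:260:2])
v=int(pix(.0265,.0237,.058)[1])+12; print("row",v,w[v-2:v+3,260:380].mean(0).astype(int))
```

```text
[ 0.4369074  -0.27924451  0.13785864] [-0.39637439 -0.27762891 -0.7508785 ]
expected plate front/rear (np.float64(264.41646040999734), np.float64(200.39697447545453)) (np.float64(258.3723098266903), np.float64(42.08196373722123))
expected paddle rear corners up (np.float64(287.07400861666713), np.float64(218.02816778551176)) (np.float64(353.75863213251523), np.float64(218.15741861326896)) down (np.float64(288.5211602620392), np.float64(213.57393410739033)) (np.float64(352.1661369193962), np.float64(213.69750928453615))
col 264 [186 186 186 186 186 186 186 186 186 186 186 186 186 186 186 186 186 186
 186 186 186 186 186 186 186 186 186 186 186 186 186 186 186 186 186 186
 186 186 186 186 186 186 186 185 185 185 185 186 186 186 186 186 186 186
 186 186 186 186 186 186 186 186 185 185 186 186 185 186 186 179 141 137
 137 128 124 126 126 125 122 122 122 121 121 121 121 122 122 122 121 112
 112 109 108 108 106 105 104 104 103 103]
row 230 [133 129 115 104 121 132 135 136 135 134 135 136 136 137 137 137 135 135
 134 134 134 134 134 134 135 135 130 112 100  99 102 101  98  85  74  72
  72  72  72  71  71  71  72  72  72  71  71  71  72  71  72  71  71  71
  72  71  71  70  71  71  71  71  70  71  70  70  70  70  71  70  71  71
  71  70  70  69  70  70  70  69  71  70  71  72  72  80  93 100 100  99
  97 106 124 132 134 136 137 138 139 139 138 138 138 138 137 136 136 136
 137 137 138 139 139 139 132 109  85  85  89  90][ WARN:0@1.018] global loadsave.cpp:1063 imwrite_ Unsupported depth image for selected encoder is fallbacked to CV_8U.
```

Run:
```python
import cv2
w=cv2.imread("pics/w7.png",0).astype(int)
for u in(291,320,347): print(u,w[200:262,u-2:u+3].mean(1).astype(int))
v6=cv2.imread("pics/w6.png",0).astype(int)
print("w6 col",v6[222:262,203-40:203-35].mean(1).astype(int)); print("w6 row252",v6[250:255,130:270].mean(0).astype(int))
```

```text
291 [146 138 137 137 136 136 142 165 180 183 174 144 109 100 116 134 142 144
 145 146 141 123 101  92  91  97 101 102 102 101  97  93  93  95  99 101
 101 102 101 100  98  97  98 102 104 104 102 100 100 101 102 104 113 134
 143 144 144 144 145 145 149 151]
320 [107  97  96  96  96  94  94 104 118 123 124 124 119 100  91  96 100 100
 102 102  95  73  51  44  47  65  92 100 102  95  69  46  42  49  70  92
 100  98  87  61  44  41  58  88 100 102  95  67  44  41  52  78  95 100
  96  71  47  40  46  71  94 101]
347 [109  97  95  96  95  94  95 111 131 138 139 131 104  81  82  93  99 100
 100 101  99  91  86  84  86  90  98 101 101  99  94  90  89  90  93  98
  99 100  99  97  94  93  94  98 101 102 100  99  98  98  99 100 100 101
 101 101 100  99 100 102 104 104]
w6 col [236 233 233 231 233 230 214 205 220 229 230 230 230 229 230 229 225 202
 157 149 188 225 234 213 195 191 189 183 165 142 133 131 130 141 166 183
 188 188 188 184]
w6 row252 [162 208 227 229 227 226 228 229 230 229 226 227 229 230 231 231 232 232
 230 229 227 227 227 228 227 228 225 213 185 175 183 187 188 187 178 138
 104  95  94  94  95  94  93  93  94  93  93  93  93  93  93  93  93  92
  92  94  92  92  93  92  93  92  92  90  92  91  91  92  91  90  92  90
  90  89  90  90  88  91  93  97  97  96  97  95  97  96  96  95  95  96
  96  96  94  96  96  95  96  95  96  96  96 105 138 173 186 189 188 182
 171 178 212 230 234 235 235 233 233 233 233 233 232 231 230 230 230 231
 231 232 234 235 235 234 233 232 232 228 208 154 129 143]
```

The paddle's rear edge is at row 213. I predicted 213.6 for down and 218 for up. The cover's front edge is unchanged and the arm is clear, so I'm handing in.

```bash
python3 -c "
from rig import manip
print(manip.sign_off())"
```

```text
the job is handed in; nothing more can be done
None
```

The job is handed in, with no verdict returned: the cover is pushed back against its stop, the lever is pressed down on its stop, the arm is clear, and I saw no sign of contact with the guard or the bystanders.

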